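Screw the lid onto a specimen canister without crossing its threads

TASK

Put the winged lid on the specimen canister standing in its sprung holder and screw it fully home (clockwise seen from above), then let go. Start it gently: if it stops turning before it has been drawn down, the threads are crossed, so stop at once, turn it back until you feel it drop into the thread and start again. Never force it, and leave the other things on the bench where they are.

Things in the scene. Friction and masses are not known exactly. Their poses are not given: they have to be found in the camera images.
- lid: Loose dark grey round plastic screw lid, 84 mm across, 140 g, standing upright on the bench. Origin: centre of its underside; z up through the lid. The cap is 27 mm tall; on top, along the lid's x, stands a wing to grip. The tops of cap and wing lie 27 and 58 mm above the origin.
- lid_wing (a point): Middle of the lid's upright wing (grip bar), on the lid's axis, 45 mm above the lid's origin; axes as the lid's. The wing is 52 mm long along x, 14 mm thick along y, 31 mm tall: grip it across its thickness.
- lid_lugs (a point): On the lid's axis at the height of the lug undersides, 1.5 mm above the lid's origin; axes as the lid's. Inside the skirt at +x, +y, -x and -y four lugs point inward, 6.5 mm (11 degrees) wide, 4 mm high, 64 mm free between opposite lugs.
- holder: Fixed holder, 150 x 150 mm base, origin centre of its underside, place varies. The canister in it also gives downward on a spring: it starts to sink at about 3 N of push, then takes 1 N per mm, at most 10 mm, and comes up again.
- canister_mouth (a point): Centre of the rim of the grey canister's neck, z up, about 125 mm above the bench. The neck's core is 60 mm across with a 6 mm high cone on top (52 mm at the rim); the thread stands out to 72 mm. Four equal thread starts, 90 degrees apart; their angle about the axis differs every time and is not given by these axes nor by any reading.
- thread_crest (a point): On the neck's axis, 8.3 mm below the rim: height of the flat thread crests. Each quarter turn has, clockwise from above: an upright stop (7 degrees, 2.5 mm higher than the crest), an open gap (20 degrees), a crest (63 degrees). A lug on a crest meets a stop if turned clockwise (crossed); turned back anticlockwise under a light push it drops 8 mm into a gap.
- thread_start (a point): On the neck's axis, 16 mm below the rim: height of the gap floors, where the lugs lie after dropping in (lid's origin 17.5 mm below the rim). In a gap a lug meets a stop if turned back further. Turned clockwise 63 to 72 degrees under a light push it slides along the groove under the crest, down 3.5 mm, to the stop at the groove's end: fully home.
- thread_home (a point): On the neck's axis, 19.5 mm below the rim: height of the lug undersides when the lid is fully home (lid's origin 21 mm below the rim; 7 mm when the lugs stand on top of the upright stops, 10 mm on the crests).
- canister (a joint): Twist of the canister in its holder against a torsion spring, rad, 0 at rest, positive anticlockwise seen from above, 3 N m per rad. It shows the torque put on the threads: turning under a push of 3 to 5 N takes up to 0.25 N m (0.08 rad); 0.54 N m (0.18 rad) either way is forcing and damages the thread.
- rack: Bystander: loose purple tube rack 90 x 150 x 45 mm, 0.6 kg. Origin: centre of its underside.
- bottle: Bystander: loose amber bottle, 60 mm across, 130 mm tall. Origin: centre of its underside.
- jar_lid: Bystander: plain small white jar lid, 48 mm across, 14 mm tall, no wing; it does not belong to the canister. Origin: centre of its underside.
- spatula: Bystander: flat steel lab spatula, 160 x 14 x 5 mm, lying on the bench. Origin: under its middle.
Not all that is in view belongs to the job. What is meant by the lid is not turquoise, and is the larger of those in its own colour.

How it is judged (in metres and radians):
On the way:
1. the lid is set on the canister's neck, upright (horizontal distance between lid and canister_mouth below 0.006 m and z of lid in the frame of canister_mouth below -0.004 m and angle between lid's own z axis and vertical below 0.08 rad), for 0.1 s.
At the end, for the whole second after the job is handed in: The lid is screwed fully home: its origin lies 19.8 mm or more below the neck's rim (home is 21 mm), within 5 mm of the canister's axis and upright within 0.04 rad, at rest, with the canister's twist back within 0.05 rad of 0 (horizontal distance between lid and canister_mouth below 0.005 m and z of lid in the frame of canister_mouth below -0.0198 m and angle between lid's own z axis and vertical below 0.04 rad and linear speed of lid below 0.02 m/s and value of joint canister between -0.05 and 0.05 rad); the robot touches nothing.
It fails at once if the lid is forced: the canister is twisted more than 0.18 rad (0.54 N m) either way (value of joint canister above 0.18 rad or value of joint canister below -0.18 rad).
It fails at once if a bystander is moved more than 30 mm (distance of any of rack, bottle, jar_lid, spatula from where it was at the start of the episode above 0.03 m).
It also fails if it takes over 72 s, if anything falls off the work surface, if the arm or the gripper's body presses on something with over 40 N, if the wrist force passes 120 N, or if a joint passes its speed limit or range.

ROBOT

A 6-joint arm with a two-finger parallel gripper is mounted at the origin on the work surface. World frame = base frame: x ahead of the robot, y to its left, z up, the work surface at z = 0. Lengths are in mm, angles in rad, forces in N, time in s.
With the tool pointing down it reaches from about 325 to 900 mm from the base axis. Payload 6.1 kg.
Tool frame: the origin (TCP) lies midway between the tips of the shut fingers; the grasp point (between the pads) lies r.tcp_to_grasp behind it (r.tcp_to_grasp is the distance from the TCP to the grasp point, in mm); z points along the fingers, x is the direction in which the jaws open and shut, and the axes are right-handed (so a half turn about z gives the same grasp; the last joint's range is limited). The gripper opens to 85 mm and grips with 20 to 120 N. Pads are 22 mm wide; open, the fingers measure 114 mm over their backs; the gripper's body (76 mm by 85 mm) begins 54 mm behind the grasp point. The pads swing forward as they close: fully open they stand 13 mm farther back than shut.
Start: joints at [-1.349, 0.22, 1.526, -0, 1.395, -0.126], TCP at [213.012, -587.573, 231.3] pointing down, gripper open.
Joint ranges: [-2.98, 2.98], [-0.91, 2.08], [0.09, 2.57], [-1.24, 4.39], [0.2, 2.65], [-2.68, 2.68]. Speed limits (rad/s): [2.57, 2.57, 3.01, 3.14, 3.14, 3.14].

INTERFACE

Orientations are given as [roll, pitch, yaw] about the fixed x, y, z axes, in that order (R = Rz(yaw) Ry(pitch) Rx(roll)).
In Python, from workcell import r gives the robot as it stands. The module is installed in compiled form; this text tells all that it offers.
- The arm moves only by the tool apply_moves, never from a script. Its argument "targets" is a list of rows, each a list of 5 numbers: the opening, from 0 (shut) to 1 (fully open), then the shift along the tool's x, y, z in units of 30 mm (1.0 is 30 mm), then the turn about the tool's z in units of 8 degrees (1.0 is 8 degrees). A call has exactly 10 rows; each row is the pose to reach, as a shift and turn from the pose commanded when the call began, along the tool's axes at that moment; what a row does not reach only later rows make up. A row lasts 1/10 s, in which the tool goes at most 50 mm and 8.59 degrees, less where a joint would pass 70% of its speed; a pose out of reach is approached as far as the arm can. A call with a gripper value outside its range is refused whole. The fingers move at their own pace and stop on an object; "newtons" is the grip in N (left out, the last holds). Time passes only in rows, so rows that repeat a pose let the fingers close, or fill a call up. It gives the time, the measured TCP pose, the force and the opening at its end, in the units of the state.
- r.get_obs(): the state, without advancing time (a new reading comes with each control period).
- r.read_camera(name): name is "scene" or "side" or "wrist"; returns a dict with "pixels" (400x640x3 uint8, blue, green, red), "K" (3x3 intrinsics, pixels), "R" (3x3) and "t" (3): a world point X has camera coordinates R X + t. Camera axes: x right, y down, z forward; pixel columns grow to the right and rows downward; lengths in mm; the calibration is good to about 2 mm. A picture is of the moment at which its call begins. There is no depth.
- r.job_done(): hands the job in, once; it reports no verdict.
Trained networks look in a picture, given as the dict that the camera call returned (one of the last four; its "shot" number tells which), for a name from the list of things; names that differ only in an ending like _2 or _b are one class to them, and where a whole thing is asked for, a point or a joint stands for the part that bears it (a point fixed in the world has none). Each returns a list of dicts, best first, with "confidence" (0 to 1); they miss things now and then, are a little off and sometimes report something else, mostly with a low value. They report only what shows in the picture. A call takes as long as a camera call. They do not tell look-alikes from the thing itself.
- r.cut_out(picture, thing): "region" (400x640 bool, what is visible of it) and "at" ([column, row] in pixels, amid what is visible of it).
The state is a dict: "time": time; "qpos": joint angles; "qvel": joint speeds; "joint_torque": joint torques, N m; "tcp_pos": TCP position; "orientation": TCP orientation; "ft_force": force on the tool from outside, world axes, zero at the start; "torque": the same for the moment, N m; "opening": opening from 0.0 (shut) to 1.0 (fully open).
Only numpy, scipy, OpenCV 4.12 (cv2) and the standard library are available. Lean on these libraries where they do the work, as an engineer would, in place of code of your own. Each camera call takes 0.05 s, during which the arm holds its last target.

## Working session

There is one attempt and no reset: what is moved stays moved. The work goes in short steps, Python scripts to look and compute and a tool call to move; the robot and the scene stay as the last step left them, time stands still between calls to the robot, and variables do not carry over. Pictures are saved under pics/ and viewed, and the job is handed in when it is done.

Besides the shell and the picture viewer there is one more tool, called after "Request:" by a JSON object that holds its "api" and its "payload", one argument or row to a line. apply_moves: Moves the arm, as the interface text tells. Its arguments: {"type":"object","properties":{"targets":{"type":"array","items":{"type":"array","items":{"type":"number"}}},"newtons":{"type":"number"}},"required":["targets"]}

```bash
mkdir -p pics
cat > h.py <<'E'
import numpy as np, cv2
from workcell import r
def snap(n,tag):
    p=r.read_camera(n); cv2.imwrite(f'pics/{n}_{tag}.png',p['pixels']); return p
def ray(p,uv):
    K,R,t=[np.array(p[k],float) for k in('K','R','t')]
    d=R.T@np.linalg.solve(K,[uv[0],uv[1],1]); return -R.T@t.ravel(),d
def atz(p,uv,z):
    c,d=ray(p,uv); return c+d*(z-c[2])/d[2]
def proj(p,X):
    K,R,t=[np.array(p[k],float) for k in('K','R','t')]
    v=K@(R@np.array(X,float)+t.ravel()); return v[:2]/v[2]
def tri(ps,uvs):
    A=np.zeros((3,3));b=np.zeros(3)
    for p,u in zip(ps,uvs):
        c,d=ray(p,u); d/=np.linalg.norm(d); M=np.eye(3)-np.outer(d,d); A+=M;b+=M@c
    return np.linalg.solve(A,b)
E
python3 - <<'E'
from h import *
o=r.get_obs(); print(o, r.tcp_to_grasp)
for n in('scene','side','wrist'):
    p=snap(n,'0'); print(n,p['shot'],ray(p,(320,200)))
    for t in('lid','holder','canister_mouth','lid_wing','jar_lid'):
        try:
            for c in r.cut_out(p,t)[:4]: print(t,round(c['confidence'],2),np.round(c['at']),c['region'].sum())
        except Exception as e: print(t,e)
E
```

```text
{'time': 0.0, 'qpos': array([-1.34911291e+00,  2.21232846e-01,  1.52761068e+00,  1.80984329e-05,
        1.39472369e+00, -1.26061690e-01]), 'qvel': array([ 0.00164694,  0.00012174, -0.00059154, -0.00178186,  0.00034452,
       -0.00160645]), 'joint_torque': array([ 6.16674297e-04, -4.96900749e+01, -3.89390409e+01, -1.55609910e-04,
        1.11703432e-02, -2.17978663e-05]), 'tcp_pos': array([ 212.87564431, -586.97904712,  230.19532377]), 'orientation': array([-3.14132672e+00,  1.95665917e-03, -1.22305414e+00]), 'ft_force': array([ 0.32112562, -0.62355185,  0.53139181]), 'torque': array([0.05979976, 0.03518751, 0.048252  ]), 'opening': 0.9996417460227117} 18.700000000000003
scene 1 (array([ 987.07008018, -101.09056161,  818.8323326 ]), array([-0.47642345,  0.12383437, -0.87083607]))
lid 0.95 [449. 215.] 991
lid 0.81 [361. 151.] 409
lid 0.7 [384. 190.] 853
lid 0.55 [287. 190.] 3192
holder 0.9 [281. 189.] 3137
holder 0.26 [384. 187.] 890
canister_mouth 0.6 [284. 179.] 1157
lid_wing 0.91 [453. 217.] 1008
lid_wing 0.7 [365. 149.] 435
lid_wing 0.59 [384. 186.] 926
jar_lid 0.64 [399. 237.] 282
side 2 (array([ 351.02253049,  967.61914481, 1164.11230604]), array([ 0.1647948 , -0.67955194, -0.71537897]))
lid 0.86 [270. 318.] 829
lid 0.72 [322. 283.] 737
lid 0.57 [370. 283.] 448
holder 0.6 [352. 215.] 2112
canister_mouth 0.91 [356. 205.] 730
lid_wing 0.77 [320. 282.] 700
lid_wing 0.62 [267. 311.] 854
lid_wing 0.61 [371. 288.] 463
jar_lid 0.67 [272. 274.] 170
wrist 3 (array([ 288.56843577, -560.86709748,  373.80139414]), array([-0.30486082, -0.10565459, -0.9466429 ]))
```

View pics/scene_0.png

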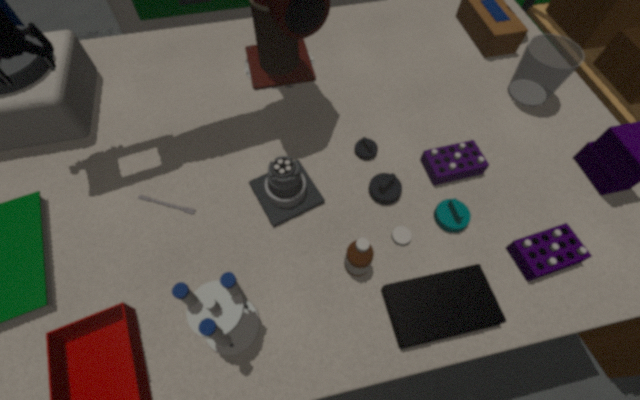

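View pics/side_0.png

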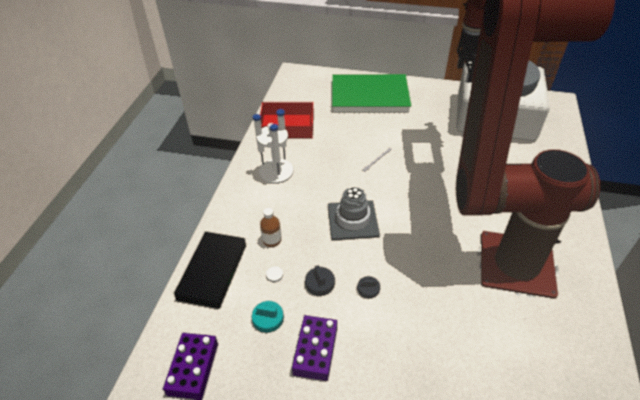

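View pics/wrist_0.png

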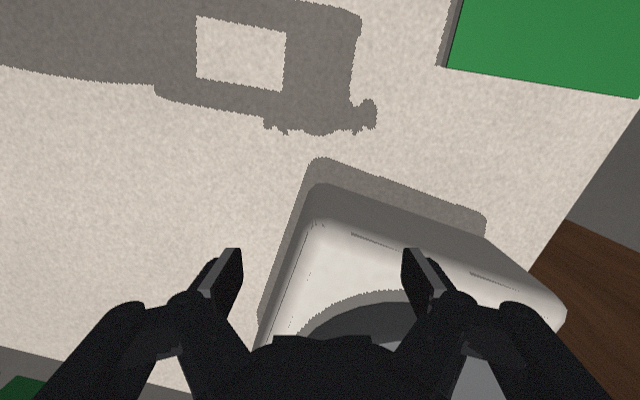

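The scene view shows the large dark grey lid at (385,188), the small dark one at (366,149), the turquoise one at (453,215) and the canister at (284,175). In the side view they are at (320,281), (369,287), (267,316) and (352,205).

```bash
python3 - <<'E'
from h import *
a=snap('scene','1');b=snap('side','1')
np.save('cams.npy',[a,b],allow_pickle=True)
print('lid wing tri',tri([a,b],[(386,183),(319,273)]))
for p,uv in((a,(385,188)),(b,(320,281))): print(atz(p,uv,20))
for t,near in(('lid',((384,190),(322,283))),('lid_wing',((384,186),(320,282))),('canister_mouth',((284,179),(356,205))),('holder',((281,189),(352,215)))):
    for p,nr in((a,near[0]),(b,near[1])):
        for c in r.cut_out(p,t):
            if np.hypot(*(np.array(c['at'])-nr))<12:
                ys,xs=np.nonzero(c['region']); print(t,p['shot'],xs.min(),xs.max(),ys.min(),ys.max(),xs.mean(),ys.mean())
for p,n,(u,v) in((a,'scene',(385,188)),(b,'side',(320,281)),(a,'scene',(285,180)),(b,'side',(353,208))):
    im=p['pixels'][v-40:v+40,u-50:u+50]; cv2.imwrite(f'pics/z_{n}_{u}.png',cv2.resize(np.clip(im*1.6,0,255).astype('uint8'),None,fx=8,fy=7.5,interpolation=cv2.INTER_CUBIC)[:600])
E
cd pics; python3 -c "
import cv2,numpy as np
f=['z_scene_385','z_side_320','z_scene_285','z_side_353']
i=[cv2.resize(cv2.imread(x+'.png'),(400,300)) for x in f]
cv2.imwrite('mos.png',np.vstack([np.hstack(i[:2]),np.hstack(i[2:])]))"
```

```text
lid wing tri [550.69030342 182.65527132  45.42603717]
[551.57717569 185.18973005  20.        ]
[545.53466661 190.11502953  20.        ]
lid 4 368 401 173 204 384.4257075471698 188.66037735849056
lid 5 305 334 265 296 319.44223107569724 280.6029216467463
lid_wing 4 368 400 173 204 384.34792899408285 188.4544378698225
lid_wing 5 305 335 265 295 320.05324675324675 280.5116883116883
canister_mouth 4 266 300 156 197 283.2857142857143 176.61524978089395
canister_mouth 5 340 366 187 219 353.1898734177215 203.31504922644163
holder 4 249 323 156 226 284.94222919937204 190.61946624803767
holder 5 328 380 187 239 353.00690607734805 216.40423572744015
```

View pics/mos.png

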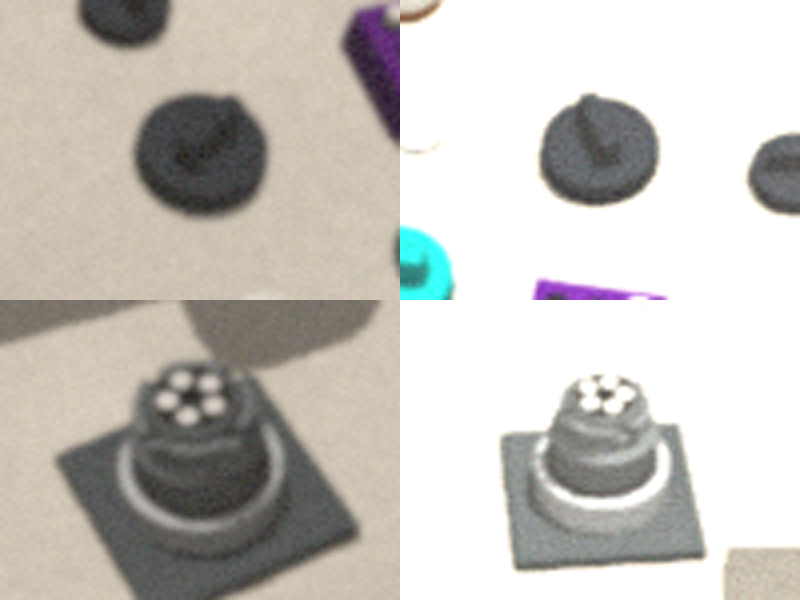

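Run:
```python
from h import *
a,b=np.load('cams.npy',allow_pickle=True)
S=lambda x,y:(335+x/4,148+y/3.75)
print('wing scene',atz(a,S(182,155),56),atz(a,S(235,98),56))
S=lambda x,y:(270+(x-400)/4,241+y/3.75)
print('wing side',atz(b,S(588,97),56),atz(b,S(605,158),50))
m=[(282.5,165.9),(354.3,192.8)]
print('mouth',tri([a,b],m),atz(a,m[0],125),atz(b,m[1],125))
p=r.read_camera('wrist');o=r.get_obs()
from scipy.spatial.transform import Rotation as Ro
Rt=Ro.from_euler('xyz',o['orientation']).as_matrix()
c,d=ray(p,(320,200)); print('cam in tool',Rt.T@(c-o['tcp_pos']),Rt.T@d, 'tool x',Rt[:,0],'y',Rt[:,1])
print(p['K'])
```

```text
wing scene [572.48809261 160.20565174  56.        ] [536.67988328 206.9209632   56.        ]
wing side [557.90802082 169.97121641  56.        ] [535.58356211 216.64752514  50.        ]
mouth [497.77051601 -68.16561773 124.65732005] [499.45129147 -67.42268549 125.        ] [496.83194484 -69.26516102 125.        ]
cam in tool [   0.65385246  -80.12991989 -142.4958055 ] [-0.00456644  0.3226309   0.94663839] tool x [ 3.40862795e-01 -9.40113052e-01 -6.15836984e-05] y [-9.40113054e-01 -3.40862794e-01 -1.91267261e-05]
[[275.38229115   0.         321.57368647]
 [  0.         275.38229115 196.07513434]
 [  0.           0.           1.        ]]
```

Request:
{"api": "apply_moves", "payload": {
  "targets": [
    [1,-13,-14.8,0,-10],
    [1,-13,-14.8,0,-10],
    [1,-13,-14.8,0,-10],
    [1,-13,-14.8,0,-10],
    [1,-13,-14.8,0,-10],
    [1,-13,-14.8,0,-10],
    [1,-13,-14.8,0,-10],
    [1,-13,-14.8,0,-10],
    [1,-13,-14.8,0,-10],
    [1,-13,-14.8,0,-10]
  ],
  "newtons": 40
}}

```text
time: 2.45
tcp_pos: [454.4, -147.5, 231.8]
orientation: [3.141, -0.001, 0.178]
ft_force: [0.8, -0.9, 0.1]
opening: 1.002
```

Request:
{"api": "apply_moves", "payload": {
  "targets": [
    [1,0.9,-1.2,0,-1],
    [1,1.9,-2.33,0,-2],
    [1,1.9,-2.33,0,-2.75],
    [1,1.9,-2.33,0,-2.75],
    [1,1.9,-2.33,0,-2.75],
    [1,1.9,-2.33,0,-2.75],
    [1,1.9,-2.33,0,-2.75],
    [1,1.9,-2.33,0,-2.75],
    [1,1.9,-2.33,0,-2.75],
    [1,1.9,-2.33,0,-2.75]
  ]
}}

```text
time: 3.45
tcp_pos: [497.8, -70.9, 231.3]
orientation: [3.142, -0.0, 0.556]
ft_force: [0.5, -0.4, -0.4]
opening: 0.997
```

Run:
```python
from h import *
p=snap('wrist','can'); np.save('wcan.npy',[p],allow_pickle=True); o=r.get_obs(); print(o['tcp_pos'],o['orientation'])
cv2.imwrite('pics/wcan_z.png',cv2.resize(np.clip(p['pixels'][100:300,200:440]*1.8,0,255).astype('uint8'),None,fx=3,fy=3,interpolation=cv2.INTER_CUBIC))
for z,dd in((125,52),(116.7,72)):
    print(proj(p,[498,-68,z]))
```

```text
[497.76528752 -70.84142009 231.32252313] [-3.14157890e+00 -4.00885077e-05  5.56662115e-01]
[322.73737274 190.9582125 ]
[322.70185315 188.46090677]
```

View pics/wcan_z.png

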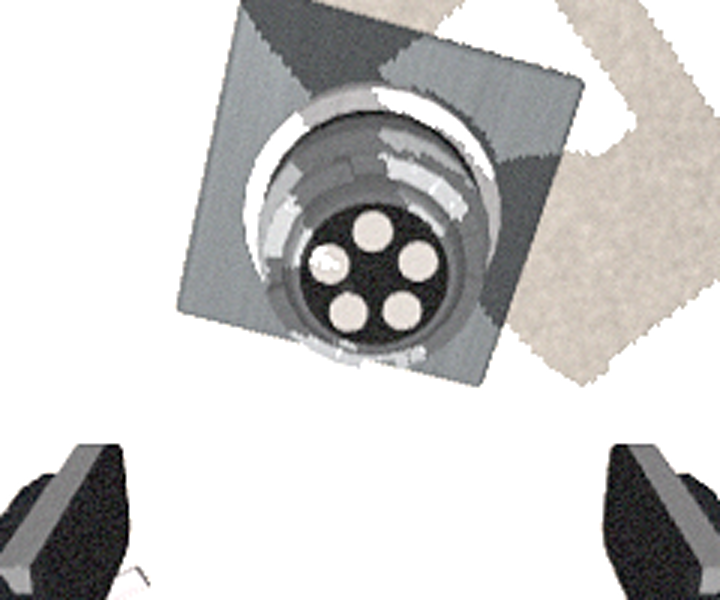

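Run:
```python
from h import *
p=np.load('wcan.npy',allow_pickle=True)[0]
im=p['pixels']; g=im.astype(float)
m=atz(p,(325,192.2),125); print('mouth',m)
# refine by dark-disc fit
gray=cv2.cvtColor(im,cv2.COLOR_BGR2GRAY)
big=cv2.resize(np.clip(im[150:240,270:380]*2.2,0,255).astype('uint8'),None,fx=7,fy=6.6,interpolation=cv2.INTER_CUBIC)
for z,R,col in((125,26,(0,255,0)),(116.7,36,(0,0,255)),(105.5,36,(255,0,0))):
    for a in range(0,360,3):
        q=proj(p,[m[0]+R*np.cos(np.radians(a)),m[1]+R*np.sin(np.radians(a)),z])
        x,y=(q[0]-270+.5)*7,(q[1]-150+.5)*6.6
        cv2.circle(big,(int(x),int(y)),1,col,-1)
        if a%30==0: cv2.putText(big,str(a),(int(x),int(y)),0,.4,col,1)
cv2.imwrite('pics/wcan_o.png',big)
```

```text
mouth [500.46820882 -67.91169613 125.        ]
```

View pics/wcan_o.png

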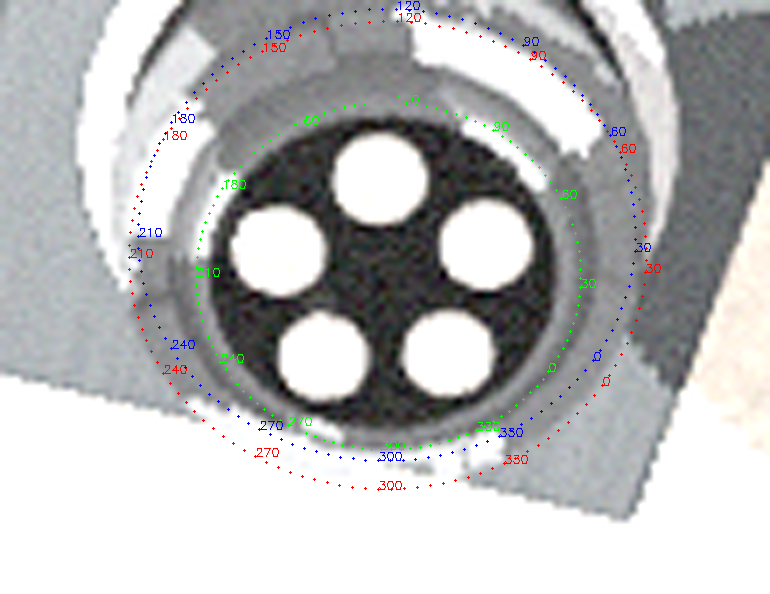

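Run:
```python
from h import *
p=np.load('wcan.npy',allow_pickle=True)[0]
im=p['pixels']; m=np.array([500.5,-67.9])
big=cv2.resize(im[150:240,265:385],None,fx=6.6,fy=6.6,interpolation=cv2.INTER_LANCZOS4)
g=cv2.cvtColor(big,cv2.COLOR_BGR2GRAY)
big=cv2.createCLAHE(4,(4,4)).apply(g)
cv2.imwrite('pics/wcan_c.png',big)
A=np.arange(0,360,.5); rows=[]
for z in (116.7,):
    rr=np.arange(24,42,.25)
    mx=np.zeros((len(rr),len(A)),np.float32); my=mx.copy()
    for i,R in enumerate(rr):
        for j,a in enumerate(A):
            q=proj(p,[m[0]+R*np.cos(np.radians(a)),m[1]+R*np.sin(np.radians(a)),z]); mx[i,j],my[i,j]=q
    u=cv2.remap(im,mx,my,cv2.INTER_CUBIC); rows.append(cv2.resize(u,(720,220)))
u=np.vstack(rows); u=(255*(u/255.)**.6).astype('uint8')
for a in range(0,360,30): cv2.putText(u,str(a),(a*2,10),0,.35,(0,0,255),1)
cv2.imwrite('pics/wcan_u.png',u)
```

```text
(no output)
```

View pics/wcan_c.png

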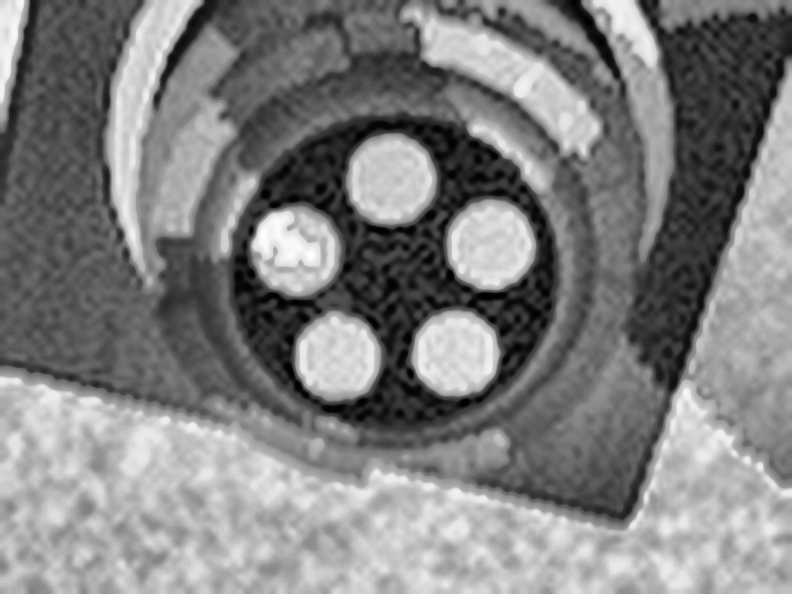

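View pics/wcan_u.png

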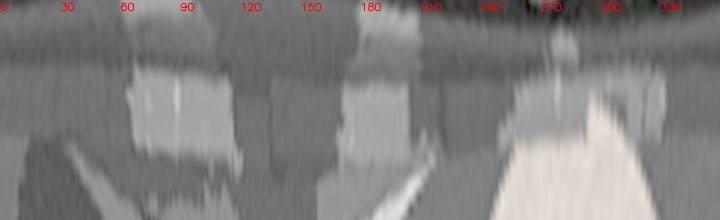

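The wrist view shows the canister's rim centred at about (325,192), so the mouth is at about (500.5,-68). The thread starts can't be read clearly from it. Now going over the lid.

Request:
{"api": "apply_moves", "payload": {
  "targets": [
    [1,1.1,-1.2,0,0],
    [1,2.2,-2.4,0,0],
    [1,3.3,-3.6,0.3,0],
    [1,4.4,-4.8,0.8,0],
    [1,5.4,-5.8,1.4,0],
    [1,5.94,-6.39,2.0,0],
    [1,5.94,-6.39,2.5,0],
    [1,5.94,-6.39,2.5,0],
    [1,5.94,-6.39,2.5,0],
    [1,5.94,-6.39,2.5,0]
  ]
}}

```text
time: 4.5
tcp_pos: [548.5, 185.2, 157.5]
orientation: [3.141, -0.002, 0.556]
ft_force: [0.7, -0.6, -0.2]
opening: 1.004
```

Run:
```python
from h import *
p=snap('wrist','lid'); np.save('wlid.npy',[p],allow_pickle=True); o=r.get_obs(); print(o['tcp_pos'],o['orientation'])
for t in('lid','lid_wing'):
    for c in r.cut_out(p,t)[:3]:
        ys,xs=np.nonzero(c['region']); print(t,c['confidence'],c['at'],xs.min(),xs.max(),ys.min(),ys.max())
```

```text
[548.55925682 185.31782906 157.71442401] [ 3.14069572e+00 -1.95813109e-03  5.55612220e-01]
lid 0.71 [318.4, 180.2] 281 361 143 222
lid 0.67 [200.3, 120.2] 165 235 89 155
lid 0.57 [494.5, 127.6] 441 541 80 169
lid_wing 0.98 [490.8, 125.4] 441 540 80 169
lid_wing 0.96 [322.8, 184.7] 281 362 142 223
lid_wing 0.57 [163.5, 299.8] 127 253 259 399
```

View pics/wrist_lid.png

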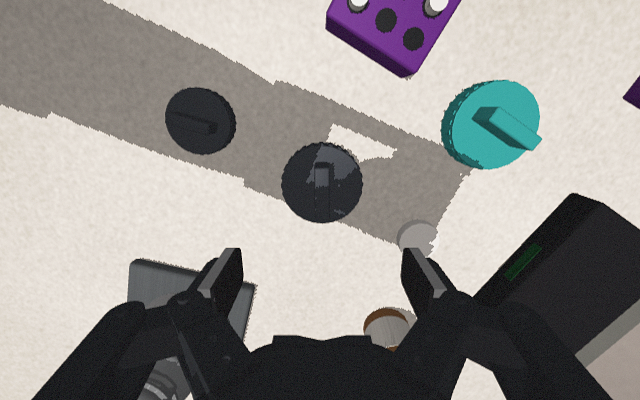

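Run:
```python
from h import *
p=np.load('wlid.npy',allow_pickle=True)[0]; im=p['pixels']
big=cv2.resize(im[135:230,270:375],None,fx=6,fy=6,interpolation=cv2.INTER_CUBIC).astype(float)/255
cv2.imwrite('pics/wlid_z.png',(255*np.clip(big*2.2,0,1)**.6).astype('uint8'))
```

```text
(no output)
```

View pics/wlid_z.png

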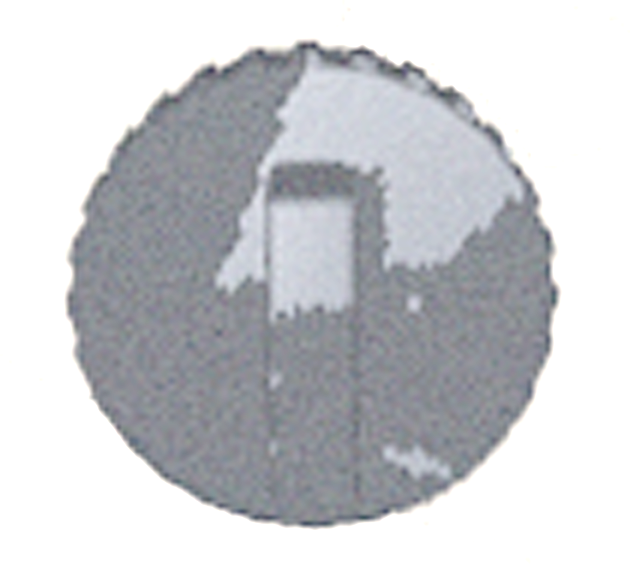

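Run:
```python
from h import *
p=np.load('wlid.npy',allow_pickle=True)[0]
print(atz(p,(322.2,168),58),atz(p,(322.2,218),58), atz(p,(321.8,182.3),20), atz(p,(314.8,190),58),atz(p,(329.5,190),58))
o=r.get_obs();c=np.cos(.5556);s=np.sin(.5556)
X=np.array([[c,s],[s,-c]])
for q in((322.2,168),(322.2,218),(322.2,193)): print(X@(atz(p,q,58)[:2]-o['tcp_pos'][:2]))
print(X@(atz(p,(321.8,182.3),20)[:2]-o['tcp_pos'][:2]))
```

```text
[535.99035447 207.91890421  58.        ] [561.51930048 166.87534981  58.        ] [548.23251925 187.71379735  20.        ] [541.07941532 186.87626898  58.        ] [552.54640425 193.98950014  58.        ]
[  1.21663413 -25.57529734]
[ 1.25706941 22.75997764]
[ 1.23625273 -2.1237405 ]
[ 0.96013576 -1.95219106]
```

The wing runs along the tool's y. Its top spans (315–330, 168–218) px, with the centre about +1 mm in x and -2 mm in y of the TCP. Descending and gripping.

Request:
{"api": "apply_moves", "payload": {
  "targets": [
    [1,0.04,-0.07,1.0,0],
    [1,0.04,-0.07,2.0,0],
    [1,0.04,-0.07,3.0,0],
    [1,0.04,-0.07,3.8,0],
    [1,0.04,-0.07,4.18,0],
    [1,0.04,-0.07,4.18,0],
    [0,0.04,-0.07,4.18,0],
    [0,0.04,-0.07,4.18,0],
    [0,0.04,-0.07,4.18,0],
    [0,0.04,-0.07,4.18,0]
  ],
  "newtons": 60
}}

```text
time: 5.65
tcp_pos: [548.4, 188.9, 32.0]
orientation: [3.141, -0.002, 0.557]
ft_force: [0.5, 0.6, 0.0]
opening: 0.329
```

Request:
{"api": "apply_moves", "payload": {
  "targets": [
    [0,0,0,0,0],
    [0,0,0,0,0],
    [0,0,0,0,0],
    [0,0,0,-0.3,0],
    [0,0,0,-1.0,0],
    [0,0,0,-2.2,0],
    [0,0,0,-3.5,0],
    [0,0,0,-4.8,0],
    [0,0,0,-5.5,0],
    [0,0,0,-5.5,0]
  ]
}}

```text
time: 6.65
tcp_pos: [549.7, 189.2, 200.2]
orientation: [3.139, -0.007, 0.557]
ft_force: [0.9, 0.0, -1.2]
opening: 0.149
```

Run:
```python
from h import *
o=r.get_obs(); print(o['tcp_pos'],o['orientation'],o['ft_force'],o['torque'],o['opening'])
p=snap('wrist','held'); s=snap('side','held')
cv2.imwrite('pics/held.png',np.hstack([cv2.resize((255*(p['pixels'][120:400,180:460]/255.)**.6).astype('uint8'),(400,400)),cv2.resize(s['pixels'][130:330,250:450],(400,400))]))
```

```text
[549.6940746  189.18675556 200.18443812] [ 3.13913869 -0.00661388  0.55730648] [ 0.929567    0.03191466 -1.24717549] [-0.00237759 -0.01783357 -0.01156583] 0.14909748089735184
```

View pics/held.png

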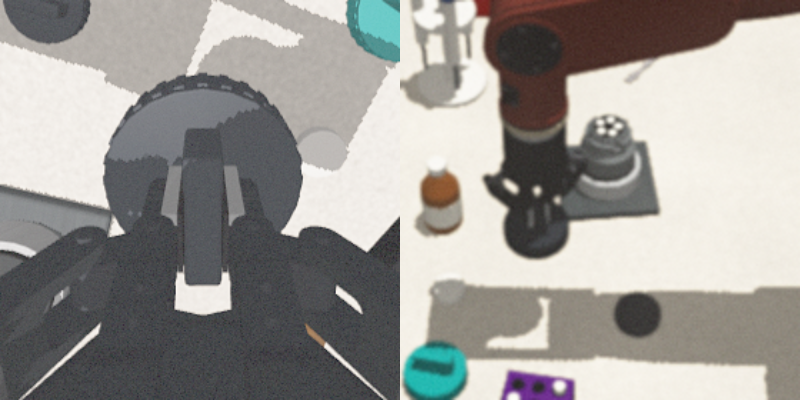

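The lid is held upright by its wing in the jaws. Moving it over the canister.

Request:
{"api": "apply_moves", "payload": {
  "targets": [
    [0,-0.7,0.75,0,0],
    [0,-1.6,1.7,0,0],
    [0,-2.6,2.8,0,0],
    [0,-3.6,3.9,0,0],
    [0,-4.6,4.9,0,0],
    [0,-5.4,5.8,0.2,0],
    [0,-5.8,6.2,0.6,0],
    [0,-5.94,6.37,1.0,0],
    [0,-5.94,6.37,1.0,0],
    [0,-5.94,6.37,1.0,0]
  ]
}}

```text
time: 7.75
tcp_pos: [496.6, -66.7, 164.4]
orientation: [-3.139, 0.002, 0.558]
ft_force: [-0.2, 0.2, -2.3]
opening: 0.153
```

Run:
```python
from h import *
o=r.get_obs(); print(o['tcp_pos'],o['orientation'],o['ft_force'],o['torque'],o['opening'])
a=snap('scene','over'); s=snap('side','over'); p=snap('wrist','over')
f=lambda i:cv2.resize((255*(i/255.)**.6).astype('uint8'),(400,400),interpolation=cv2.INTER_CUBIC)
cv2.imwrite('pics/over.png',np.hstack([f(a['pixels'][120:230,230:340]),f(s['pixels'][150:250,300:400])]))
```

```text
[496.63527509 -66.68724916 164.44600538] [-3.13897879e+00  1.69204417e-03  5.57597021e-01] [-0.18315904  0.19571668 -2.32276927] [-0.02479149 -0.05152788  0.01485811] 0.15310220751385575
```

View pics/over.png

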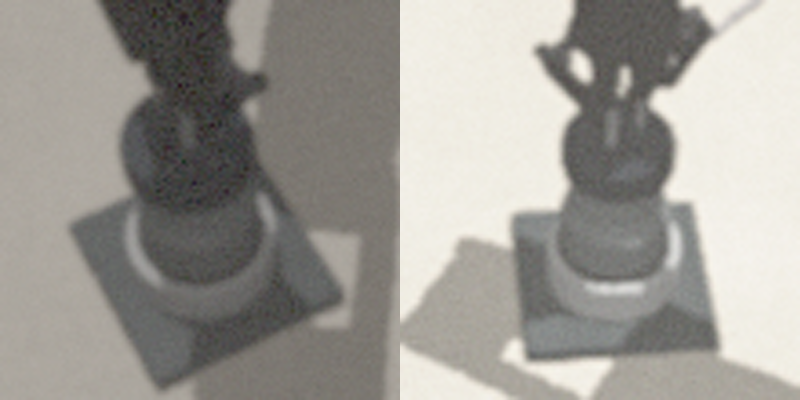

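View pics/wrist_over.png

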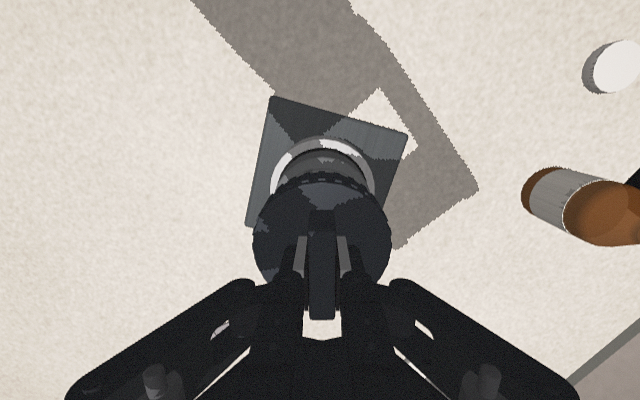

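Run:
```python
from h import *
o=r.get_obs(); print(o['tcp_pos'],o['orientation'])
p=snap('wrist','over2')
q=np.load('wcan.npy',allow_pickle=True)[0]
f=lambda i:np.clip(255*(np.clip(i*1.6/255.,0,1))**.6,0,255).astype('uint8')
A=cv2.resize(f(p['pixels'][80:230,230:410]),(800,667),interpolation=cv2.INTER_CUBIC)[:600]
B=p
for (x,y),col in(((500.5,-67.9),(0,0,255)),((498.5,-68.5),(0,255,0))):
  for z,R in ((125,36),(95,36)):pass
  for a in range(0,360,3):
    for z,R in((60,40.5),):
      u=proj(p,[x+R*np.cos(np.radians(a)),y+R*np.sin(np.radians(a)),z]); cv2.circle(A,(int((u[0]-230+.5)*4.444),int((u[1]-80+.5)*4.444)),1,col,-1)
cv2.imwrite('pics/o2.png',A)
def corners(p,box):
    pass
```

```text
[497.87459794 -66.71546978 166.20747141] [ 3.14142986e+00 -4.85347011e-04  5.58830131e-01]
```

View pics/o2.png

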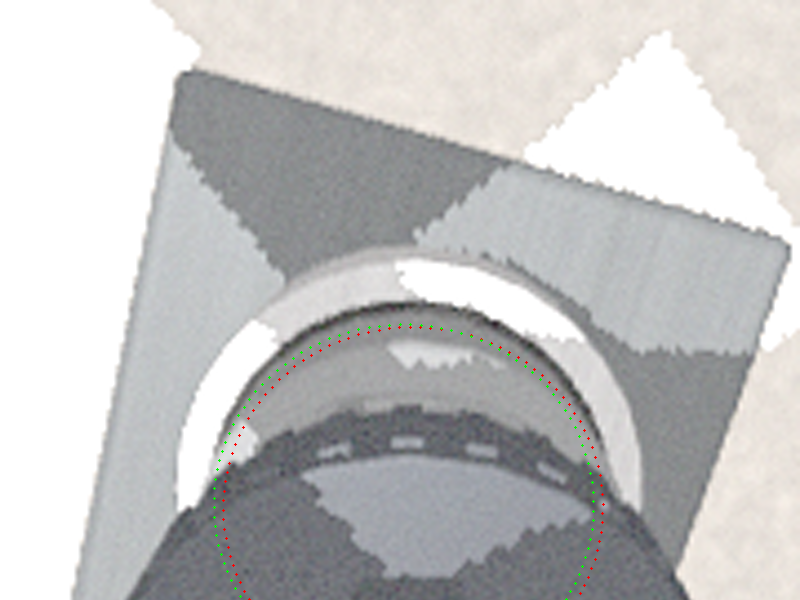

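Request:
{"api": "apply_moves", "payload": {
  "targets": [
    [0,0,0.04,0.05,0],
    [0,0,0.04,0.1,0],
    [0,0,0.04,0.18,0],
    [0,0,0.04,0.26,0],
    [0,0,0.04,0.34,0],
    [0,0,0.04,0.42,0],
    [0,0,0.04,0.5,0],
    [0,0,0.04,0.53,0],
    [0,0,0.04,0.53,0],
    [0,0,0.04,0.53,0]
  ]
}}

```text
time: 8.95
tcp_pos: [498.2, -68.7, 150.4]
orientation: [3.141, -0.0, 0.557]
ft_force: [-1.3, -0.3, 1.4]
opening: 0.152
```

```bash
cat >> h.py <<'E'
def st():
    o=r.get_obs(); print(round(o['time'],2),'tcp',np.round(o['tcp_pos'],2),'rpy',np.round(o['orientation'],4),'deg',round(np.degrees(o['orientation'][2]),1),'F',np.round(o['ft_force'],2),'T',np.round(o['torque'],3),'op',round(o['opening'],3),'q6',round(o['qpos'][5],2))
E
python3 -c "
from h import *
st()"
```

```text
8.95 tcp [498.16 -68.74 150.36] rpy [ 3.1414e+00 -2.0000e-04  5.5720e-01] deg 31.9 F [-1.34 -0.25  1.38] T [ 0.185  0.262 -0.014] op 0.152 q6 -0.85
```

Request:
{"api": "apply_moves", "payload": {
  "targets": [
    [0,0,0,0.02,0],
    [0,0,0,0.04,0],
    [0,0,0,0.06,0],
    [0,0,0,0.08,0],
    [0,0,0,0.08,0],
    [0,0,0,0.08,0],
    [0,0,0,0.08,0],
    [0,0,0,0.08,0],
    [0,0,0,0.08,0],
    [0,0,0,0.08,0]
  ]
}}

```text
time: 9.95
tcp_pos: [498.1, -68.8, 147.6]
orientation: [3.141, -0.0, 0.557]
ft_force: [-1.1, -0.4, 4.0]
opening: 0.153
```

```bash
python3 -c "
from h import *
st();snap('wrist','d1');st()"
```

```text
9.95 tcp [498.11 -68.76 147.65] rpy [ 3.1415e+00 -1.0000e-04  5.5720e-01] deg 31.9 F [-1.07 -0.43  4.02] T [ 0.249  0.219 -0.004] op 0.153 q6 -0.85
10.0 tcp [498.11 -68.78 147.65] rpy [ 3.1414e+00 -1.0000e-04  5.5720e-01] deg 31.9 F [-0.15  1.02  4.35] T [ 0.258  0.23  -0.042] op 0.151 q6 -0.85
```

Contact came about 7 mm below the rim, so the lugs may be on top of the stops. I'll feel for the gap with small clockwise turns.

Request:
{"api": "apply_moves", "payload": {
  "targets": [
    [0,0,0,0,0.1],
    [0,0,0,0,0.2],
    [0,0,0,0,0.3],
    [0,0,0,0,0.4],
    [0,0,0,0,0.5],
    [0,0,0,0,0.6],
    [0,0,0,0,0.6],
    [0,0,0,0,0.6],
    [0,0,0,0,0.6],
    [0,0,0,0,0.6]
  ]
}}

```text
time: 11.0
tcp_pos: [497.9, -68.7, 147.5]
orientation: [-3.141, 0.0, 0.474]
ft_force: [-3.6, 1.0, 3.5]
opening: 0.154
```

```bash
python3 -c "
from h import *
st()"
```

```text
11.0 tcp [497.94 -68.7  147.54] rpy [-3.1414e+00  2.0000e-04  4.7360e-01] deg 27.1 F [-3.65  0.97  3.54] T [0.33  0.48  0.033] op 0.154 q6 -0.77
```

Request:
{"api": "apply_moves", "payload": {
  "targets": [
    [0,-0.02,-0.01,0,0],
    [0,-0.045,-0.023,0,0],
    [0,-0.045,-0.023,0,0],
    [0,-0.045,-0.023,0,0.1],
    [0,-0.045,-0.023,0,0.2],
    [0,-0.045,-0.023,0,0.3],
    [0,-0.045,-0.023,0,0.4],
    [0,-0.045,-0.023,0,0.5],
    [0,-0.045,-0.023,0,0.5],
    [0,-0.045,-0.023,0,0.5]
  ]
}}

```text
time: 12.0
tcp_pos: [496.5, -68.7, 147.6]
orientation: [-3.141, 0.0, 0.404]
ft_force: [-0.7, 3.8, 3.2]
opening: 0.152
```

```bash
python3 -c "
from h import *
st()"
```

```text
12.0 tcp [496.48 -68.68 147.56] rpy [-3.1414e+00  1.0000e-04  4.0370e-01] deg 23.1 F [-0.65  3.84  3.2 ] T [0.922 0.007 0.126] op 0.152 q6 -0.7
```

Request:
{"api": "apply_moves", "payload": {
  "targets": [
    [0,0,0,0,-0.15],
    [0,0,0,0,-0.3],
    [0,0,0,0,-0.5],
    [0,0,0,0,-0.7],
    [0,0,0,0,-0.9],
    [0,0,0,0,-1.1],
    [0,0,0,0,-1.3],
    [0,0,0,0,-1.5],
    [0,0,0,0,-1.5],
    [0,0,0,0,-1.5]
  ]
}}

```text
time: 13.0
tcp_pos: [496.6, -69.0, 147.7]
orientation: [3.141, 0.0, 0.613]
ft_force: [2.0, -0.4, 4.7]
opening: 0.151
```

```bash
python3 -c "
from h import *
st()
a=snap('scene','e'); s=snap('side','e')
f=lambda i:cv2.resize((255*(i/255.)**.6).astype('uint8'),(400,400),interpolation=cv2.INTER_CUBIC)
cv2.imwrite('pics/e.png',np.hstack([f(a['pixels'][120:230,230:340]),f(s['pixels'][150:250,300:400])]))
"
```

```text
13.0 tcp [496.62 -69.05 147.72] rpy [3.141e+00 1.000e-04 6.129e-01] deg 35.1 F [ 2.04 -0.36  4.7 ] T [ 0.102 -0.404 -0.094] op 0.151 q6 -0.91
```

View pics/e.png

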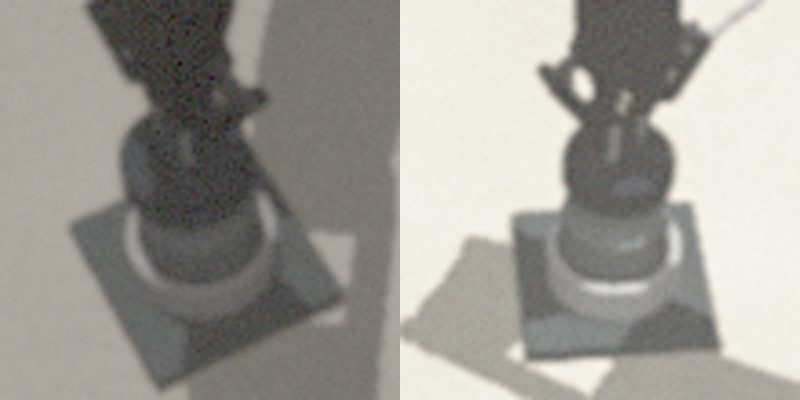

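Request:
{"api": "apply_moves", "payload": {
  "targets": [
    [0,0.019,0.013,0,-0.2],
    [0,0.019,0.013,0,-0.4],
    [0,0.019,0.013,0,-0.6],
    [0,0.019,0.013,0,-0.8],
    [0,0.019,0.013,0,-1.0],
    [0,0.019,0.013,0,-1.2],
    [0,0.019,0.013,0,-1.4],
    [0,0.019,0.013,0,-1.6],
    [0,0.019,0.013,0,-1.6],
    [0,0.019,0.013,0,-1.6]
  ]
}}

```text
time: 14.1
tcp_pos: [497.2, -68.6, 147.6]
orientation: [-3.141, -0.0, 0.836]
ft_force: [2.6, 1.8, 4.6]
opening: 0.153
```

```bash
python3 -c "
from h import *
st()"
```

```text
14.1 tcp [497.17 -68.6  147.56] rpy [-3.1414e+00 -1.0000e-04  8.3640e-01] deg 47.9 F [2.63 1.78 4.56] T [ 0.811 -0.361 -0.118] op 0.153 q6 -1.13
```

Request:
{"api": "apply_moves", "payload": {
  "targets": [
    [0,0.028,0.006,0,-0.15],
    [0,0.028,0.006,0,-0.3],
    [0,0.028,0.006,0,-0.5],
    [0,0.028,0.006,0,-0.7],
    [0,0.028,0.006,0,-0.9],
    [0,0.028,0.006,0,-1.1],
    [0,0.028,0.006,0,-1.3],
    [0,0.028,0.006,0,-1.5],
    [0,0.028,0.006,0,-1.5],
    [0,0.028,0.006,0,-1.5]
  ]
}}

```text
time: 15.1
tcp_pos: [497.8, -68.4, 147.6]
orientation: [-3.142, 0.0, 1.046]
ft_force: [1.5, 2.5, 3.9]
opening: 0.151
```

```bash
python3 -c "
from h import *
st()"
```

```text
15.1 tcp [497.79 -68.39 147.55] rpy [-3.1415e+00  4.0000e-04  1.0459e+00] deg 59.9 F [1.46 2.48 3.87] T [ 0.546 -0.207 -0.065] op 0.151 q6 -1.34
```

Request:
{"api": "apply_moves", "payload": {
  "targets": [
    [0,0.014,-0.008,0,-0.15],
    [0,0.014,-0.008,0,-0.3],
    [0,0.014,-0.008,0,-0.5],
    [0,0.014,-0.008,0,-0.7],
    [0,0.014,-0.008,0,-0.9],
    [0,0.014,-0.008,0,-1.1],
    [0,0.014,-0.008,0,-1.3],
    [0,0.014,-0.008,0,-1.5],
    [0,0.014,-0.008,0,-1.5],
    [0,0.014,-0.008,0,-1.5]
  ]
}}

```text
time: 16.1
tcp_pos: [497.3, -67.6, 147.0]
orientation: [-3.14, 0.0, 1.255]
ft_force: [-0.5, 2.0, -2.4]
opening: 0.151
```

```bash
python3 -c "
from h import *
st()"
```

```text
16.1 tcp [497.31 -67.55 147.01] rpy [-3.14    0.      1.2553] deg 71.9 F [-0.52  2.03 -2.39] T [ 0.372  0.136 -0.013] op 0.151 q6 -1.55
```

The force vanished at a yaw of about 72°, so the lugs have dropped into the gaps. Following them down.

Request:
{"api": "apply_moves", "payload": {
  "targets": [
    [0,0,0,0.02,0],
    [0,0,0,0.05,0],
    [0,0,0,0.08,0],
    [0,0,0,0.11,0],
    [0,0,0,0.14,0],
    [0,0,0,0.17,0],
    [0,0,0,0.19,0],
    [0,0,0,0.19,0],
    [0,0,0,0.19,0],
    [0,0,0,0.19,0]
  ]
}}

```text
time: 17.1
tcp_pos: [497.8, -67.7, 142.4]
orientation: [-3.141, 0.0, 1.255]
ft_force: [-5.3, 2.8, 7.0]
opening: 0.151
```

```bash
python3 -c "
from h import *
st()"
```

```text
17.1 tcp [497.81 -67.68 142.35] rpy [-3.1413e+00  1.0000e-04  1.2555e+00] deg 71.9 F [-5.34  2.76  7.01] T [ 0.589  0.995 -0.042] op 0.151 q6 -1.55
```

```bash
python3 -c "
from h import *
a=snap('scene','f'); s=snap('side','f'); p=snap('wrist','f')
st()
f=lambda i,w,h:cv2.resize((255*np.clip(i*1.5/255.,0,1)**.6).astype('uint8'),(w,h),interpolation=cv2.INTER_CUBIC)
cv2.imwrite('pics/f.png',np.vstack([np.hstack([f(a['pixels'][135:210,240:330],400,300),f(s['pixels'][160:235,308:398],400,300)]),f(p['pixels'][130:280,220:420],800,600)[:300]]))
"
```

```text
17.25 tcp [497.8  -67.69 142.35] rpy [-3.1413e+00  1.0000e-04  1.2554e+00] deg 71.9 F [-5.97  3.52  6.06] T [6.030e-01 1.044e+00 1.000e-03] op 0.149 q6 -1.55
```

View pics/f.png

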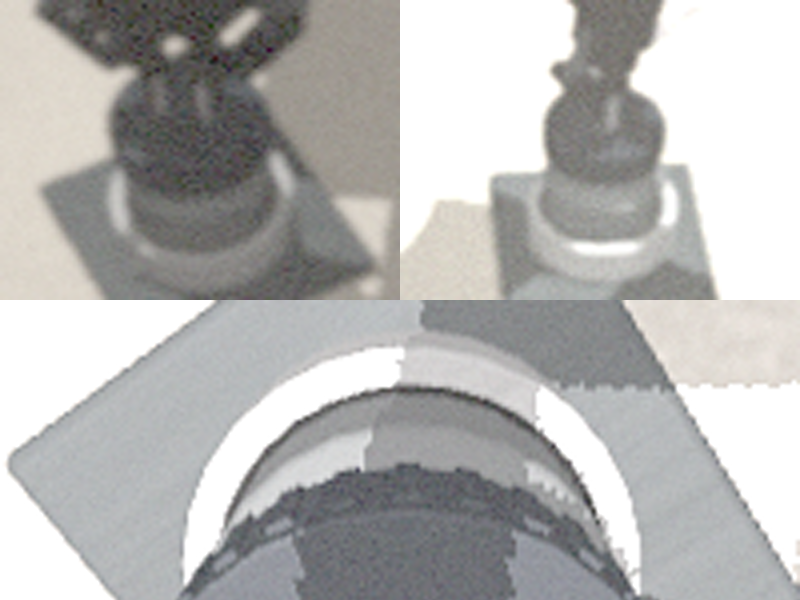

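Request:
{"api": "apply_moves", "payload": {
  "targets": [
    [0,0,0,-0.05,0],
    [0,0,0,-0.09,0],
    [0,0.011,-0.032,-0.09,0],
    [0,0.011,-0.032,-0.09,0],
    [0,0.011,-0.032,-0.09,-0.1],
    [0,0.011,-0.032,-0.09,-0.2],
    [0,0.011,-0.032,-0.09,-0.35],
    [0,0.011,-0.032,-0.09,-0.5],
    [0,0.011,-0.032,-0.09,-0.5],
    [0,0.011,-0.032,-0.09,-0.5]
  ]
}}

```text
time: 18.25
tcp_pos: [497.4, -67.2, 144.8]
orientation: [3.141, -0.0, 1.325]
ft_force: [-0.9, 0.6, 3.3]
opening: 0.151
```

```bash
python3 -c "
from h import *
st()"
```

```text
18.25 tcp [497.42 -67.2  144.79] rpy [ 3.1408 -0.      1.3251] deg 75.9 F [-0.85  0.59  3.3 ] T [ 0.118  0.169 -0.121] op 0.151 q6 -1.62
```

Request:
{"api": "apply_moves", "payload": {
  "targets": [
    [0,0,0,0,-0.15],
    [0,0,0,0,-0.3],
    [0,0,0,0,-0.5],
    [0,0,0,0,-0.7],
    [0,0,0,0,-0.9],
    [0,0,0,0,-1.1],
    [0,0,0,0,-1.3],
    [0,0,0,0,-1.5],
    [0,0,0,0,-1.5],
    [0,0,0,0,-1.5]
  ]
}}

```text
time: 19.25
tcp_pos: [497.2, -67.2, 144.6]
orientation: [3.141, 0.0, 1.534]
ft_force: [0.5, -0.1, 3.8]
opening: 0.154
```

```bash
python3 -c "
from h import *
st()"
```

```text
19.25 tcp [497.16 -67.19 144.63] rpy [3.1414e+00 1.0000e-04 1.5345e+00] deg 87.9 F [ 0.53 -0.1   3.8 ] T [-0.038  0.024 -0.078] op 0.154 q6 -1.83
```

Lateral forces are now almost zero, so the lid rides cleanly on the crests. I'll keep turning it back.

Request:
{"api": "apply_moves", "payload": {
  "targets": [
    [0,0,0,0,-0.15],
    [0,0,0,0,-0.3],
    [0,0,0,0,-0.5],
    [0,0,0,0,-0.7],
    [0,0,0,0,-0.9],
    [0,0,0,0,-1.1],
    [0,0,0,0,-1.3],
    [0,0,0,0,-1.5],
    [0,0,0,0,-1.5],
    [0,0,0,0,-1.5]
  ]
}}

```text
time: 20.25
tcp_pos: [497.1, -67.1, 144.6]
orientation: [3.142, -0.0, 1.744]
ft_force: [0.4, 1.1, 3.1]
opening: 0.146
```

```bash
python3 -c "
from h import *
st()"
```

```text
20.25 tcp [497.1  -67.11 144.61] rpy [ 3.1416 -0.      1.7439] deg 99.9 F [0.39 1.1  3.1 ] T [-0.005 -0.012 -0.092] op 0.146 q6 -2.04
```

Request:
{"api": "apply_moves", "payload": {
  "targets": [
    [0,0,0,0,-0.15],
    [0,0,0,0,-0.3],
    [0,0,0,0,-0.5],
    [0,0,0,0,-0.7],
    [0,0,0,0,-0.9],
    [0,0,0,0,-1.1],
    [0,0,0,0,-1.3],
    [0,0,0,0,-1.5],
    [0,0,0,0,-1.5],
    [0,0,0,0,-1.5]
  ]
}}

```text
time: 21.25
tcp_pos: [497.1, -67.1, 144.6]
orientation: [-3.142, -0.0, 1.953]
ft_force: [0.3, -0.3, 4.4]
opening: 0.15
```

```bash
python3 -c "
from h import *
st()"
```

```text
21.25 tcp [497.09 -67.11 144.6 ] rpy [-3.1416 -0.      1.9534] deg 111.9 F [ 0.26 -0.3   4.38] T [-0.012 -0.022 -0.111] op 0.15 q6 -2.24
```

Request:
{"api": "apply_moves", "payload": {
  "targets": [
    [0,0,0,0,-0.15],
    [0,0,0,0,-0.3],
    [0,0,0,0,-0.5],
    [0,0,0,0,-0.7],
    [0,0,0,0,-0.9],
    [0,0,0,0,-1.1],
    [0,0,0,0,-1.3],
    [0,0,0,0,-1.5],
    [0,0,0,0,-1.5],
    [0,0,0,0,-1.5]
  ]
}}

```text
time: 22.25
tcp_pos: [496.4, -67.0, 143.7]
orientation: [-3.14, -0.001, 2.163]
ft_force: [-0.1, 0.0, -1.1]
opening: 0.152
```

```bash
python3 -c "
from h import *
st()"
```

```text
22.25 tcp [496.38 -66.98 143.69] rpy [-3.1404e+00 -1.2000e-03  2.1630e+00] deg 123.9 F [-0.1   0.05 -1.14] T [ 0.005  0.028 -0.038] op 0.152 q6 -2.45
```

Force is gone again at a yaw of about 124°, this time with no side load. Lowering.

Request:
{"api": "apply_moves", "payload": {
  "targets": [
    [0,0,0,0,0],
    [0,0,0,0.03,0],
    [0,0,0,0.06,0],
    [0,0,0,0.09,0],
    [0,0,0,0.12,0],
    [0,0,0,0.15,0],
    [0,0,0,0.18,0],
    [0,0,0,0.2,0],
    [0,0,0,0.2,0],
    [0,0,0,0.2,0]
  ]
}}

```text
time: 23.25
tcp_pos: [497.2, -67.2, 139.0]
orientation: [3.141, 0.0, 2.163]
ft_force: [-0.4, 1.1, 2.1]
opening: 0.148
```

```bash
python3 -c "
from h import *
st()"
```

```text
23.25 tcp [497.24 -67.18 138.95] rpy [3.1414e+00 3.0000e-04 2.1629e+00] deg 123.9 F [-0.44  1.09  2.13] T [-0.003  0.273  0.012] op 0.148 q6 -2.45
```

Contact is at about 139.4 mm, as predicted for the gap floor. Starting clockwise under a light push.

Request:
{"api": "apply_moves", "payload": {
  "targets": [
    [0,0,0,0.03,0],
    [0,0,0,0.04,0.15],
    [0,0,0,0.04,0.3],
    [0,0,0,0.045,0.45],
    [0,0,0,0.05,0.6],
    [0,0,0,0.05,0.75],
    [0,0,0,0.055,0.9],
    [0,0,0,0.06,1.0],
    [0,0,0,0.06,1.0],
    [0,0,0,0.06,1.0]
  ]
}}

```text
time: 24.25
tcp_pos: [497.4, -67.3, 137.0]
orientation: [3.141, 0.001, 2.023]
ft_force: [0.8, -1.0, 3.1]
opening: 0.153
```

```bash
python3 -c "
from h import *
st()"
```

```text
24.25 tcp [497.36 -67.26 136.99] rpy [3.1412e+00 5.0000e-04 2.0234e+00] deg 115.9 F [ 0.83 -0.98  3.13] T [-0.185 -0.096  0.133] op 0.153 q6 -2.32
```

Request:
{"api": "apply_moves", "payload": {
  "targets": [
    [0,0,0,0,0.15],
    [0,0,0,0,0.3],
    [0,0,0,0.005,0.5],
    [0,0,0,0.01,0.7],
    [0,0,0,0.01,0.85],
    [0,0,0,0.015,1.0],
    [0,0,0,0.015,1.0],
    [0,0,0,0.015,1.0],
    [0,0,0,0.015,1.0],
    [0,0,0,0.015,1.0]
  ]
}}

```text
time: 25.25
tcp_pos: [497.2, -67.1, 136.4]
orientation: [3.141, -0.0, 1.884]
ft_force: [0.2, -0.5, 3.8]
opening: 0.153
```

```bash
python3 -c "
from h import *
st()"
```

```text
25.25 tcp [497.15 -67.09 136.37] rpy [ 3.1415e+00 -1.0000e-04  1.8838e+00] deg 107.9 F [ 0.23 -0.52  3.79] T [ 0.001 -0.113  0.072] op 0.153 q6 -2.18
```

Request:
{"api": "apply_moves", "payload": {
  "targets": [
    [0,0,0,0,0.15],
    [0,0,0,0.005,0.3],
    [0,0,0,0.005,0.5],
    [0,0,0,0.01,0.7],
    [0,0,0,0.01,0.9],
    [0,0,0,0.015,1.1],
    [0,0,0,0.015,1.3],
    [0,0,0,0.02,1.5],
    [0,0,0,0.02,1.5],
    [0,0,0,0.02,1.5]
  ]
}}

```text
time: 26.25
tcp_pos: [497.0, -67.1, 135.7]
orientation: [-3.141, -0.0, 1.674]
ft_force: [0.4, 0.3, 2.8]
opening: 0.154
```

```bash
python3 -c "
from h import *
st()"
```

```text
26.25 tcp [497.04 -67.14 135.7 ] rpy [-3.1415 -0.      1.6744] deg 95.9 F [0.42 0.26 2.82] T [-0.09  -0.123  0.114] op 0.154 q6 -1.97
```

Request:
{"api": "apply_moves", "payload": {
  "targets": [
    [0,0,0,0,0.15],
    [0,0,0,0.005,0.3],
    [0,0,0,0.01,0.5],
    [0,0,0,0.015,0.7],
    [0,0,0,0.02,0.9],
    [0,0,0,0.025,1.1],
    [0,0,0,0.03,1.3],
    [0,0,0,0.03,1.5],
    [0,0,0,0.03,1.5],
    [0,0,0,0.03,1.5]
  ]
}}

```text
time: 27.25
tcp_pos: [497.1, -67.1, 134.8]
orientation: [-3.141, 0.0, 1.465]
ft_force: [0.5, -0.2, 4.0]
opening: 0.146
```

```bash
python3 -c "
from h import *
st()"
```

```text
27.25 tcp [497.05 -67.15 134.83] rpy [-3.1415  0.      1.465 ] deg 83.9 F [ 0.47 -0.16  4.05] T [-0.15  -0.049  0.118] op 0.146 q6 -1.76
```

Request:
{"api": "apply_moves", "payload": {
  "targets": [
    [0,0,0,0,0.15],
    [0,0,0,0.005,0.3],
    [0,0,0,0.005,0.5],
    [0,0,0,0.01,0.7],
    [0,0,0,0.01,0.9],
    [0,0,0,0.015,1.1],
    [0,0,0,0.015,1.3],
    [0,0,0,0.02,1.5],
    [0,0,0,0.02,1.5],
    [0,0,0,0.02,1.5]
  ]
}}

```text
time: 28.25
tcp_pos: [497.0, -67.1, 134.2]
orientation: [-3.141, 0.0, 1.256]
ft_force: [0.3, -0.8, 3.3]
opening: 0.151
```

```bash
python3 -c "
from h import *
st()"
```

```text
28.25 tcp [497.01 -67.13 134.18] rpy [-3.1414  0.      1.2555] deg 71.9 F [ 0.32 -0.85  3.25] T [-0.134  0.011  0.081] op 0.151 q6 -1.55
```

Request:
{"api": "apply_moves", "payload": {
  "targets": [
    [0,0,0,0,0.15],
    [0,0,0,0.005,0.3],
    [0,0,0,0.005,0.45],
    [0,0,0,0.01,0.6],
    [0,0,0,0.01,0.75],
    [0,0,0,0.015,0.9],
    [0,0,0,0.015,1.0],
    [0,0,0,0.015,1.0],
    [0,0,0,0.015,1.0],
    [0,0,0,0.015,1.0]
  ]
}}

```text
time: 29.25
tcp_pos: [497.0, -67.1, 133.7]
orientation: [-3.141, -0.0, 1.116]
ft_force: [-0.1, -0.1, 4.1]
opening: 0.152
```

```bash
python3 -c "
from h import *
st()"
```

```text
29.25 tcp [497.02 -67.06 133.74] rpy [-3.1414e+00 -1.0000e-04  1.1159e+00] deg 63.9 F [-0.11 -0.11  4.08] T [0.005 0.029 0.173] op 0.152 q6 -1.41
```

Request:
{"api": "apply_moves", "payload": {
  "targets": [
    [0,0,0,0,0.1],
    [0,0,0,0,0.2],
    [0,0,0,0,0.3],
    [0,0,0,0.005,0.4],
    [0,0,0,0.005,0.5],
    [0,0,0,0.005,0.5],
    [0,0,0,0.005,0.5],
    [0,0,0,0.005,0.5],
    [0,0,0,0.005,0.5],
    [0,0,0,0.005,0.5]
  ]
}}

```text
time: 30.25
tcp_pos: [497.0, -67.1, 133.6]
orientation: [-3.141, 0.0, 1.046]
ft_force: [-1.0, -0.0, 3.1]
opening: 0.147
```

```bash
python3 -c "
from h import *
st()"
```

```text
30.25 tcp [497.03 -67.09 133.6 ] rpy [-3.1414  0.      1.046 ] deg 59.9 F [-0.97 -0.    3.07] T [0.092 0.179 0.138] op 0.147 q6 -1.34
```

Request:
{"api": "apply_moves", "payload": {
  "targets": [
    [0,0,0,0,0.1],
    [0,0,0,0,0.2],
    [0,0,0,0,0.3],
    [0,0,0,0.005,0.4],
    [0,0,0,0.01,0.5],
    [0,0,0,0.01,0.6],
    [0,0,0,0.01,0.6],
    [0,0,0,0.01,0.6],
    [0,0,0,0.01,0.6],
    [0,0,0,0.01,0.6]
  ]
}}

```text
time: 31.25
tcp_pos: [497.1, -67.1, 133.3]
orientation: [-3.141, -0.0, 0.962]
ft_force: [-2.6, 2.8, 3.8]
opening: 0.155
```

```bash
python3 -c "
from h import *
st()"
```

```text
31.25 tcp [497.06 -67.05 133.35] rpy [-3.1414e+00 -1.0000e-04  9.6230e-01] deg 55.1 F [-2.58  2.75  3.76] T [0.33  0.367 0.228] op 0.155 q6 -1.25
```

Request:
{"api": "apply_moves", "payload": {
  "targets": [
    [0,0,0,0,0.05],
    [0,0,0,0,0.1],
    [0,0,0,0,0.15],
    [0,0,0,0,0.2],
    [0,0,0,0,0.25],
    [0,0,0,0,0.25],
    [0,0,0,0,0.25],
    [0,0,0,0,0.25],
    [0,0,0,0,0.25],
    [0,0,0,0,0.25]
  ]
}}

```text
time: 32.25
tcp_pos: [497.0, -67.1, 133.3]
orientation: [-3.141, 0.0, 0.927]
ft_force: [-2.2, 3.0, 3.9]
opening: 0.149
```

```bash
python3 -c "
from h import *
st()"
```

```text
32.25 tcp [497.02 -67.05 133.32] rpy [-3.1413  0.      0.9273] deg 53.1 F [-2.22  3.05  3.9 ] T [0.495 0.454 0.254] op 0.149 q6 -1.22
```

Request:
{"api": "apply_moves", "payload": {
  "targets": [
    [0,0,0,0,0.05],
    [0,0,0,0,0.1],
    [0,0,0,0,0.15],
    [0,0,0,0,0.2],
    [0,0,0,0,0.2],
    [0,0,0,0,0.2],
    [0,0,0,0,0.2],
    [0,0,0,0,0.2],
    [0,0,0,0,0.2],
    [0,0,0,0,0.2]
  ]
}}

```text
time: 33.25
tcp_pos: [497.0, -67.1, 133.3]
orientation: [-3.141, -0.0, 0.899]
ft_force: [-3.3, 2.7, 3.7]
opening: 0.15
```

```bash
python3 -c "
from h import *
st()
p=snap('wrist','home')"
```

```text
33.25 tcp [497.04 -67.08 133.31] rpy [-3.1414 -0.      0.8993] deg 51.5 F [-3.25  2.65  3.73] T [0.693 0.556 0.334] op 0.15 q6 -1.19
```

Torque now rises fully with the turn (0.33 N m) and z has stopped, so the lid is against the stop: home. Relieving twist and push, then releasing.

Request:
{"api": "apply_moves", "payload": {
  "targets": [
    [0,0,0,0,-0.1],
    [0,0,0,0,-0.25],
    [0,0,0,0,-0.4],
    [0,0,0,-0.02,-0.55],
    [0,0,0,-0.04,-0.7],
    [0,0,0,-0.05,-0.7],
    [0,0,0,-0.05,-0.7],
    [0,0,0,-0.05,-0.7],
    [0,0,0,-0.05,-0.7],
    [0,0,0,-0.05,-0.7]
  ]
}}

```text
time: 34.3
tcp_pos: [497.0, -67.2, 134.8]
orientation: [-3.141, 0.0, 0.997]
ft_force: [-3.4, 2.8, 2.2]
opening: 0.149
```

```bash
python3 -c "
from h import *
st()"
```

```text
34.3 tcp [497.03 -67.16 134.78] rpy [-3.1415e+00  1.0000e-04  9.9700e-01] deg 57.1 F [-3.41  2.82  2.17] T [0.538 0.584 0.11 ] op 0.149 q6 -1.29
```

Request:
{"api": "apply_moves", "payload": {
  "targets": [
    [0.4,0,0,0,0],
    [0.5,0,0,0,0],
    [0.6,0,0,0,0],
    [0.6,0,0,0,0],
    [0.6,0,0,0,0],
    [0.6,0,0,0,0],
    [0.6,0,0,-0.3,0],
    [0.6,0,0,-1.0,0],
    [0.6,0,0,-2.0,0],
    [0.6,0,0,-3.0,0]
  ]
}}

```text
time: 35.3
tcp_pos: [496.8, -67.0, 226.2]
orientation: [-3.141, 0.0, 0.997]
ft_force: [0.3, 0.7, 0.8]
opening: 0.6
```

```bash
python3 -c "
from h import *
st()
p=snap('wrist','rel');a=snap('scene','rel'); s=snap('side','rel')
f=lambda i,w,h:cv2.resize((255*np.clip(i*1.5/255.,0,1)**.6).astype('uint8'),(w,h),interpolation=cv2.INTER_CUBIC)
cv2.imwrite('pics/rel.png',np.vstack([np.hstack([f(a['pixels'][135:210,240:330],400,300),f(s['pixels'][160:235,308:398],400,300)]),f(p['pixels'][100:280,200:440],800,600)[:300]]))
"
```

```text
35.3 tcp [496.84 -67.04 226.21] rpy [-3.1412e+00  1.0000e-04  9.9710e-01] deg 57.1 F [0.26 0.74 0.83] T [-0.032 -0.044 -0.044] op 0.6 q6 -1.29
```

View pics/rel.png

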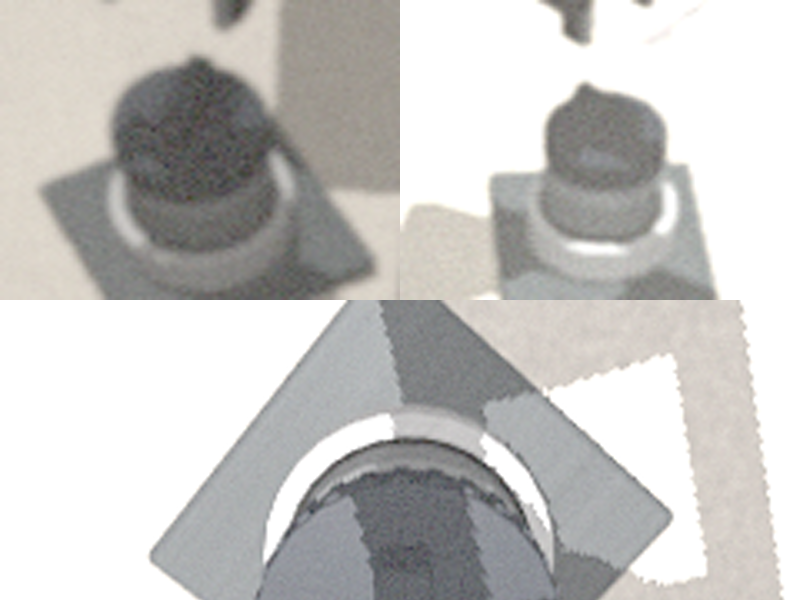

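View pics/wrist_rel.png

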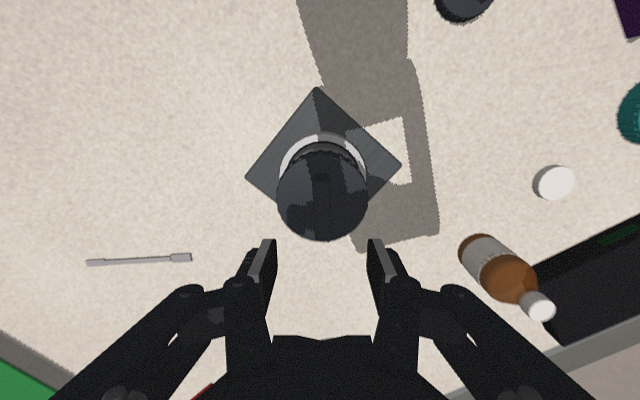

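```bash
python3 -c "
from h import *
a=snap('scene','end');s=snap('side','end');p=snap('wrist','end')
c0=np.array([498.2,-67.6]); ims=[]
for q,(x0,y0,w,h) in((a,(240,130,90,68)),(s,(308,155,90,68)),(p,(260,130,130,98))):
    k=400/w; A=cv2.resize((255*np.clip(q['pixels'][y0:y0+h,x0:x0+w]*2/255.,0,1)**.6).astype('uint8'),None,fx=k,fy=k,interpolation=cv2.INTER_CUBIC)[:300]
    for z,R,col in((131,42,(0,255,0)),(104,42,(0,0,255)),(115,42,(255,0,0))):
        for t in np.radians(range(0,360,4)):
            u=proj(q,[c0[0]+R*np.cos(t),c0[1]+R*np.sin(t),z]); cv2.circle(A,(int((u[0]-x0+.5)*k),int((u[1]-y0+.5)*k)),1,col,-1)
    ims.append(A)
ims.append(np.zeros_like(ims[0]))
ims=[i[:298] for i in ims]
cv2.imwrite('pics/end.png',np.vstack([np.hstack(ims[:2]),np.hstack(ims[2:])]))
"
```

```text
(no output)
```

View pics/end.png

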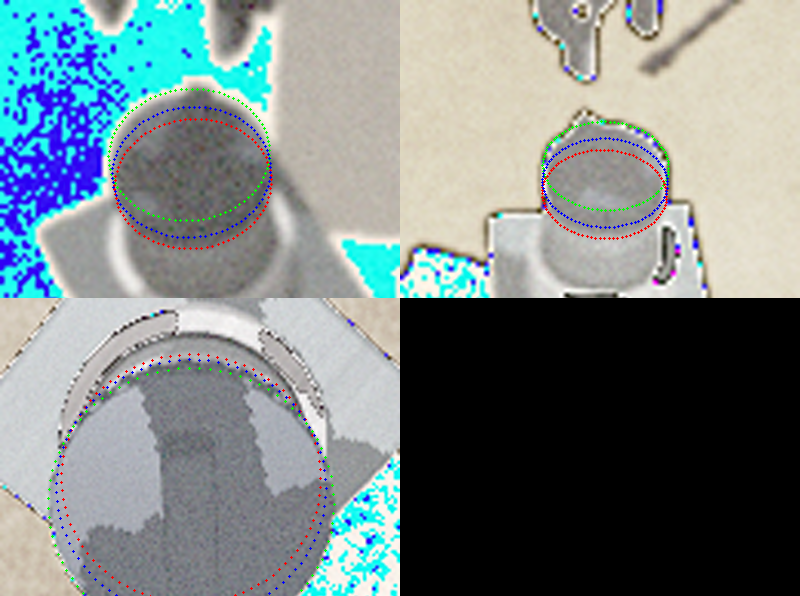

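The home-height outlines (top 131 mm, bottom 104 mm) match the lid in all three views, and the gripper is clear. Handing in.

```bash
python3 -c "
from h import *
st(); print(r.job_done())"
```

```text
35.6 tcp [496.47 -66.93 223.97] rpy [-3.1401e+00  4.0000e-04  9.9710e-01] deg 57.1 F [-0.65  0.37 -0.06] T [0.022 0.017 0.005] op 0.601 q6 -1.29
the job is handed in; nothing more can be done
None
```

The large dark grey lid is on the canister and, by my checks, screwed fully home. The gripper has let go and stands about 90 mm above it. I handed the job in at 35.6 s of the 72 s allowed; no verdict was reported.

- **First try:** I set the lid on 1–2 mm off centre, so a lug probably rode on the neck's cone. My first reading, that the lugs stood on the stops, was wrong. So was the first "drop" I felt, at about 72° of yaw, which only brought the lid down onto the crests.
- **Starting the thread:** I recentred the lid by the side forces and turned it back anticlockwise under about 5 N. It dropped into the gaps between 112° and 124° of yaw, and the floor was at the height I predicted.
- **Screwing home:** I turned it about 72° clockwise under 4–5.5 N. It went down about 3.8 mm (3.5 mm expected), and at the end the torque rose as it would against a stop. The highest torque I read was 0.33 N m at the wrist, about 0.11 rad of twist, below the 0.18 rad limit.
- **Release:** I turned back most of the twist before opening. The wrist still read 0.11 N m then; after letting go, the arm's forces read about zero.
- **Final pictures:** the lid's outline fits the home height in all three views, to within a few mm. I did not measure the canister's remaining twist or the lid's tilt directly. I did not measure the bystanders again, but felt no contact with any, and the spatula, bottle and jar lid looked undisturbed in the last wrist picture.

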